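Find the fullest spray can by its weight

TASK

Three part-used spray cans that look alike stand about on the bench: heft them to feel how much is left in each. Seat the emptiest upright in the plywood rack's hole beside the red end, where it will be used up first, and the next one in the other hole, and finish while still holding the fullest one up in the gripper, upright, still and at least 10 cm clear of the bench. Drop nothing, tip no can over, and do not shift the tape measure, marker, chisel or nut.

Things in the scene. Friction and masses are not known exactly. Their poses are not given: they have to be found in the camera images.
- can_a: A spray can, 59 mm across and 225 mm tall, white-blue body with a green cap (the cap begins 178 mm up and is fast), standing upright; all three cans look exactly alike but are filled differently: the emptiest weighs 0.15 to 0.21 kg, the next 0.31 to 0.37 kg, the fullest 0.48 to 0.56 kg. Only lifting tells. Origin: centre of the underside, z up along the can.
- can_b: A spray can, 59 mm across and 225 mm tall, white-blue body with a green cap (the cap begins 178 mm up and is fast), standing upright; all three cans look exactly alike but are filled differently: the emptiest weighs 0.15 to 0.21 kg, the next 0.31 to 0.37 kg, the fullest 0.48 to 0.56 kg. Only lifting tells. Origin: centre of the underside, z up along the can.
- can_c: A spray can, 59 mm across and 225 mm tall, white-blue body with a green cap (the cap begins 178 mm up and is fast), standing upright; all three cans look exactly alike but are filled differently: the emptiest weighs 0.15 to 0.21 kg, the next 0.31 to 0.37 kg, the fullest 0.48 to 0.56 kg. Only lifting tells. Origin: centre of the underside, z up along the can.
- rack: Plywood can rack screwed to the bench, 104 (its x) by 204 (its y) by 70 mm high: 9 mm base board; 12 mm top board, upper face 60 mm above the bench, with two round holes 66 mm wide, centres at y = +46 and -46 mm; 12 mm end cheeks rising to 70 mm, the one at its +y end painted red, the other bare plywood. Origin: centre of the underside, on the bench top.
- red_hole (a point): Centre of the seat under the hole beside the red end: on the base board's upper face, 9 mm above the bench and 51 mm below the rim of the hole. A seated can's underside rests here.
- plain_hole (a point): The same point for the other hole, beside the bare end.
- tape_measure: Bystander: yellow tape measure, 89x58x64 mm; origin at the centre of its underside.
- marker: Bystander: red and white marker pen lying flat, 135 mm long, 16 mm thick; origin at the centre of its underside.
- chisel: Bystander: chisel with a yellow handle lying flat, 214 mm long, 27 mm high; origin at the centre of its underside.
- hex_nut: Bystander: loose steel hexagon nut, 22 mm wide, 10 mm high; origin at the centre of its underside.
There are look-alikes about, which are no part of the job. Leave any pink look-alike of the can_b alone.

How it is judged:
On the way, in this order (a step that is already met when the one before it is completed fails the run):
1. a can is lifted clear of the bench in the gripper (((height (world z) of can_a above 0.01 m and contact force between the fingers and can_a above 1 N) or (height (world z) of can_b above 0.01 m and contact force between the fingers and can_b above 1 N) or (height (world z) of can_c above 0.01 m and contact force between the fingers and can_c above 1 N))), for 0.2 s.
2. the emptiest can stands let go in the hole beside the red end and the next one in the other hole (((distance between can_a and red_hole below 0.012 m and contact force between can_a and rack between 1 and 2.5 N and angle between can_a's own z axis and vertical below 0.1 rad and linear speed of can_a below 0.03 m/s and contact force between the fingers and can_a below 0.1 N) or (distance between can_b and red_hole below 0.012 m and contact force between can_b and rack between 1 and 2.5 N and angle between can_b's own z axis and vertical below 0.1 rad and linear speed of can_b below 0.03 m/s and contact force between the fingers and can_b below 0.1 N) or (distance between can_c and red_hole below 0.012 m and contact force between can_c and rack between 1 and 2.5 N and angle between can_c's own z axis and vertical below 0.1 rad and linear speed of can_c below 0.03 m/s and contact force between the fingers and can_c below 0.1 N)) and ((distance between can_a and plain_hole below 0.012 m and contact force between can_a and rack between 2.5 and 4.2 N and angle between can_a's own z axis and vertical below 0.1 rad and linear speed of can_a below 0.03 m/s and contact force between the fingers and can_a below 0.1 N) or (distance between can_b and plain_hole below 0.012 m and contact force between can_b and rack between 2.5 and 4.2 N and angle between can_b's own z axis and vertical below 0.1 rad and linear speed of can_b below 0.03 m/s and contact force between the fingers and can_b below 0.1 N) or (distance between can_c and plain_hole below 0.012 m and contact force between can_c and rack between 2.5 and 4.2 N and angle between can_c's own z axis and vertical below 0.1 rad and linear speed of can_c below 0.03 m/s and contact force between the fingers and can_c below 0.1 N))), for 0.2 s.
At the end, for the whole second after the job is handed in: Lightest can (its weight on the rack shows which) upright in the hole beside the red end, middle one in the other, each underside within 12 mm of its seat and let go; heaviest held by the fingers over 95 mm above the bench, within 0.2 rad of upright, still, touching no rack or can (all of step 2 and ((height (world z) of can_a above 0.095 m and angle between can_a's own z axis and vertical below 0.2 rad and linear speed of can_a below 0.03 m/s and contact force between the fingers and can_a above 1 N and contact force between can_a and rack below 0.1 N and contact force between can_a and can_b below 0.1 N and contact force between can_a and can_c below 0.1 N) or (height (world z) of can_b above 0.095 m and angle between can_b's own z axis and vertical below 0.2 rad and linear speed of can_b below 0.03 m/s and contact force between the fingers and can_b above 1 N and contact force between can_b and rack below 0.1 N and contact force between can_b and can_a below 0.1 N and contact force between can_b and can_c below 0.1 N) or (height (world z) of can_c above 0.095 m and angle between can_c's own z axis and vertical below 0.2 rad and linear speed of can_c below 0.03 m/s and contact force between the fingers and can_c above 1 N and contact force between can_c and rack below 0.1 N and contact force between can_c and can_a below 0.1 N and contact force between can_c and can_b below 0.1 N))); the arm keeps its last pose, push and grip.
It fails at once if a can is tipped over (leans more than 0.5 rad) (angle between any of can_a, can_b, can_c's own z axis and vertical above 0.5 rad).
It fails at once if a can is dropped: it moves faster than 0.5 m/s out of the gripper ((linear speed of can_a above 0.5 m/s and contact force between the fingers and can_a below 0.05 N) or (linear speed of can_b above 0.5 m/s and contact force between the fingers and can_b below 0.05 N) or (linear speed of can_c above 0.5 m/s and contact force between the fingers and can_c below 0.05 N)).
It fails at once if the tape measure, marker, chisel or nut is shifted more than 25 mm (distance of any of tape_measure, marker, chisel, hex_nut from where it was at the start of the episode above 0.025 m).
It also fails if it takes over 72 s, if anything falls off the work surface, if the arm or the gripper's body presses on something with over 40 N, if the wrist force passes 120 N, or if a joint passes its speed limit or range.

ROBOT

A 6-joint arm with a two-finger parallel gripper is mounted at the origin on a cart in front of the work surface, level with it; the furniture and walls round the work are solid. World frame = base frame: x ahead of the robot, y to its left, z up, the work surface at z = 0. Lengths are in m, angles in rad, forces in N, time in s.
With the tool pointing down it reaches from about 0.425 to 0.95 m from the base axis. Payload 3.5 kg.
Tool frame: the origin (TCP) lies on the centre line of the jaws, within the pads' length; the fingertips stand 14 mm ahead of it and the grasp point (between the pads) lies 5 mm behind it (tips_ahead is the distance from the TCP to the fingertips, in m); y points along the fingers, z is the direction in which the jaws open and shut, and the axes are right-handed (so a half turn about y gives the same grasp; the last joint's range is limited). The gripper opens to 85 mm and grips with 20 to 120 N. Pads are 22 mm wide; open, the fingers measure 114 mm over their backs; the gripper's body (76 mm by 85 mm) begins 54 mm behind the grasp point. The pads swing forward as they close: fully open they stand 13 mm farther back than shut.
Start: joints at [1.013, 0.286, 1.577, -0, 1.279, -0.15], TCP at [0.268, 0.62, 0.245] pointing down, gripper open.
Joint ranges: [-2.77, 2.77], [-0.9, 2.22], [0.21, 2.48], [-1.53, 4.67], [0.24, 2.81], [-2.84, 2.84]. Speed limits (rad/s): [2.79, 2.79, 3.14, 3.14, 3.14, 3.14].

INTERFACE

Orientations are given as a unit quaternion [x, y, z, w].
In Python, from plant import get_state, read_camera, sign_off, tips_ahead gives the robot as it stands.
- The arm moves only by the tool send_rows, never from a script. Its argument "plan" is a list of rows, each a list of 2 entries, a list of its own where there are three numbers: the shift along the tool's x, y, z in units of 12 cm (1.0 is 12 cm), then the turn, a rotation vector about the tool's x, y, z in units of 360 degrees (1.0 is 360 degrees). In form: [[[tx, ty, tz], [rx, ry, rz]], ...]. A call has 1 to 12 rows; each row shifts and turns the commanded pose from where the row before left it, along the tool's axes as they then stand; what a row does not reach is not made up. A row lasts 1/10 s, in which the tool goes at most 50 mm and 8.59 degrees, less where a joint would pass 70% of its speed; a pose out of reach is approached as far as the arm can. A call with a number of a shift or a turn outside -1 to 1 is refused whole. A call with a gripper value outside its range is refused whole. "gripper" is the closure, from 0 (fully open) to 1 (shut), set as the call begins (left out, the last holds). The fingers move at their own pace and stop on an object; "grip_force" is the grip in N (left out, the last holds). Time passes only in rows, so rows that do not move let the fingers close. It gives the time, the measured TCP pose, the force and the opening at its end, in the units of the state.
- get_state(): the state, without advancing time (a new reading comes with each control period).
- read_camera(name): name is "scene" or "top" or "wrist"; returns a dict with "img" (384x512x3 uint8, blue, green, red), "fx", "fy", "cx", "cy" (pixels), "D" ([k1, k2, p1, p2, k3] as OpenCV has them; the pictures are not rectified), "world_from_camera" (4x4, takes a point from camera to world coordinates); the wrist camera has in their place "mount" (4x4, takes a point from camera to tool coordinates, whose origin is the TCP and whose axes are the tool frame's). Camera axes: x right, y down, z forward; pixel columns grow to the right and rows downward; lengths in m; the calibration is good to about 2 mm. A picture is of the moment at which its call begins: read the wrist's pose just before it. There is no depth.
- sign_off(): hands the job in, once; it reports no verdict.
The state is a dict: "time": time; "qpos": joint angles; "dq": joint speeds; "joint_efforts": joint torques, N m; "eef_pos": TCP position; "tcp_rot": TCP orientation; "contact_force": force on the tool from outside, world axes, zero at the start; "wrist_torque": the same for the moment, N m; "opening": opening from 0.0 (shut) to 1.0 (fully open).
Only numpy, scipy, OpenCV 4.12 (cv2) and the standard library are available. Lean on these libraries where they do the work, as an engineer would, in place of code of your own. Each camera call takes 0.05 s, during which the arm holds its last target. There are 200 camera calls.

## Working session

There is one attempt and no reset: what is moved stays moved. The work goes in short steps, Python scripts to look and compute and a tool call to move; the robot and the scene stay as the last step left them, time stands still between calls to the robot, and variables do not carry over. Pictures are saved under pics/ and viewed, about 8 in all and at most 12, crops included, and the job is handed in when it is done.

Besides the shell and the picture viewer there is one more tool, called after ">>>" by a JSON object that holds its "api" and its "payload". send_rows: Moves the arm, as the interface text tells. Its arguments: {"type":"object","properties":{"plan":{"type":"array"},"gripper":{"type":"number"},"grip_force":{"type":"number"}},"required":["plan"]}

```bash
ls; mkdir -p pics; python3 - <<'E'
from plant import *
import cv2
s=get_state()
print(s, tips_ahead)
for n in("scene","top"):
    c=read_camera(n);cv2.imwrite(f"pics/{n}0.png",cv2.resize(c["img"],(800,600),interpolation=cv2.INTER_CUBIC))
    print(n,c["fx"],c["fy"],c["cx"],c["cy"],c["D"],c["world_from_camera"])
E
```

```text
pics
{'time': 0.0, 'qpos': array([ 1.01302791e+00,  2.87169501e-01,  1.57817510e+00, -3.44967409e-05,
        1.27859311e+00, -1.50019818e-01]), 'dq': array([ 0.0005449 , -0.00171759,  0.00031084, -0.00097602,  0.00278978,
       -0.00165076]), 'joint_efforts': array([ 1.47620362e-04, -4.05985951e+01, -2.92621887e+01, -1.18879220e-04,
        5.95646459e-03, -2.82395440e-07]), 'eef_pos': array([0.26732563, 0.61912936, 0.24394561]), 'tcp_rot': array([ 0.69324427, -0.14343713,  0.14288437, -0.69168073]), 'contact_force': array([ 0.41762397, -0.40704485, -0.7575331 ]), 'wrist_torque': array([-0.00559195, -0.03335612, -0.03517261]), 'opening': 0.9989479256805744} 0.014
scene 425.53083373297375 425.53083373297375 258.34139034819424 191.45546996791342 [-0.01908375  0.          0.          0.          0.        ] [[ 0.75145362  0.57872641 -0.31684885  0.83794195]
 [ 0.6597677  -0.6555451   0.36737884 -0.36078732]
 [ 0.00490313 -0.48511479 -0.87443673  0.7799746 ]
 [ 0.          0.          0.          1.        ]]
top 471.50116873540253 471.50116873540253 252.98493240995907 192.6715229835544 [-0.16848764  0.          0.          0.          0.        ] [[-0.17031135 -0.95988797  0.22273107  0.37127458]
 [-0.98538423  0.16669572 -0.03507776  0.00210593]
 [-0.0034576  -0.22544983 -0.97424864  1.03648676]
 [ 0.          0.          0.          1.        ]]
```

View pics/scene0.png

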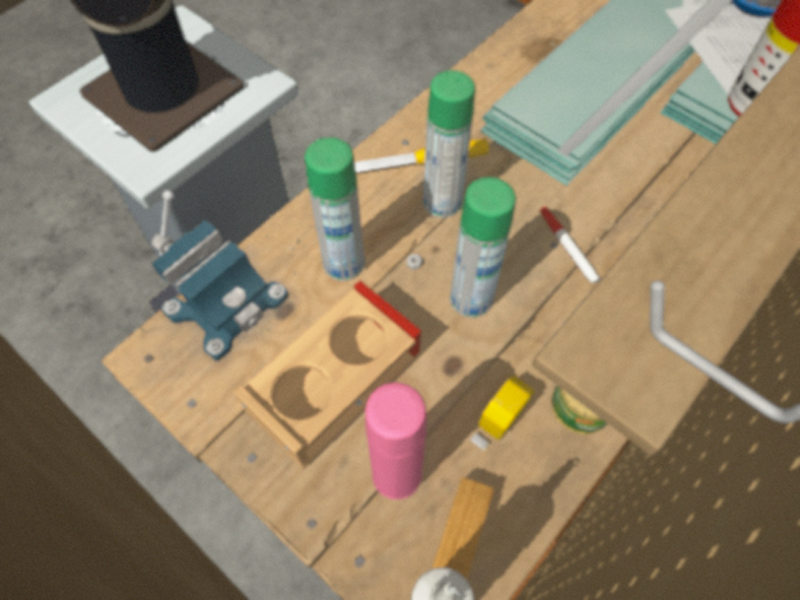

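View pics/top0.png

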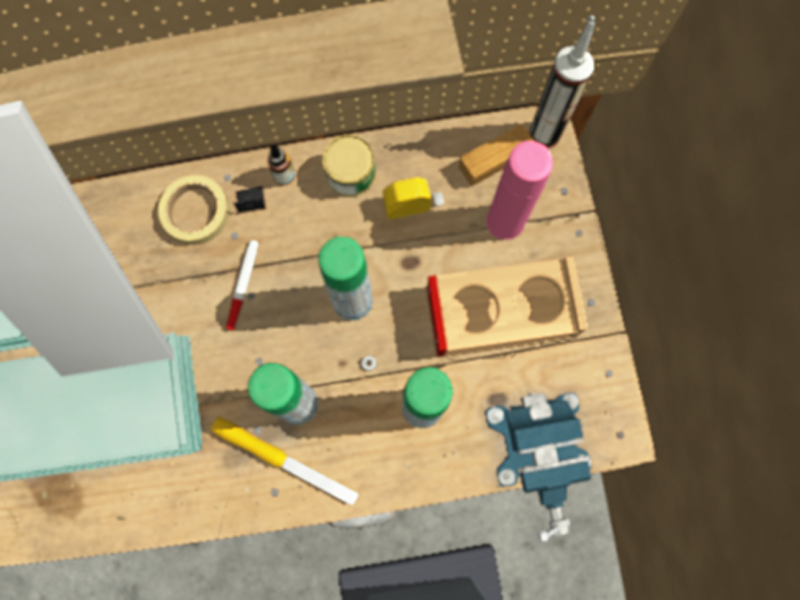

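```bash
cat > h.py <<'E'
import numpy as np, cv2
from plant import *
from scipy.optimize import minimize
from scipy.spatial.transform import Rotation as R
def proj(c,P,T=None):
    T=np.array(c["world_from_camera"]) if T is None else T
    i=np.linalg.inv(T)
    return cv2.projectPoints(np.float64(P).reshape(-1,1,3),cv2.Rodrigues(i[:3,:3])[0],i[:3,3],
      np.array([[c["fx"],0,c["cx"]],[0,c["fy"],c["cy"]],[0,0,1]]),np.float64(c["D"]))[0][:,0]
def ray(c,px,z,T=None):
    T=np.array(c["world_from_camera"]) if T is None else T
    u=cv2.undistortPoints(np.float64([[px]]),np.array([[c["fx"],0,c["cx"]],[0,c["fy"],c["cy"]],[0,0,1]]),np.float64(c["D"]))[0,0]
    d=T[:3,:3]@[u[0],u[1],1];return T[:3,3]+d*(z-T[2,3])/d[2]
def green(im):
    h=cv2.cvtColor(im,cv2.COLOR_BGR2HSV);return cv2.inRange(h,(55,120,50),(80,255,255))
a=np.linspace(0,2*np.pi,40)
def cap(x,y,r=.0295,z0=.178,z1=.225):
    return np.array([[x+r*np.cos(t),y+r*np.sin(t),z] for z in(z0,z1) for t in a])
E
python3 - <<'E'
from h import *
cs={n:read_camera(n) for n in("scene","top")}
ms={n:green(c["img"]) for n,c in cs.items()}
def iou(p,n,r,reg=45):
    h=cv2.convexHull(proj(cs[n],cap(*p,r=r)).astype(np.float32))
    m=np.zeros((384*4,512*4),np.uint8);cv2.fillConvexPoly(m,np.int32(h*4+1.5),255)
    m=cv2.resize(m,(512,384),interpolation=cv2.INTER_AREA)/255.
    x0,y0=h.min((0,1))-12;x1,y1=h.max((0,1))+12
    s=np.s_[max(0,int(y0)):int(y1),max(0,int(x0)):int(x1)]
    g=ms[n][s]/255.;m=m[s];return np.minimum(m,g).sum()/np.maximum(m,g).sum()
seeds={"near_left":(275,385),"near_right":(429,390),"far":(343,258)}
for k,s in seeds.items():
    p0=ray(cs["top"],np.array(s)/1.5625,.21)[:2]
    for ns in(["top"],["scene"],["top","scene"]):
        r=minimize(lambda q:-sum(iou(q[:2],n,q[2]) for n in ns)/len(ns),[*p0,.028],method="Nelder-Mead",options=dict(initial_simplex=[[*p0,.028],[p0[0]+.02,p0[1],.028],[p0[0],p0[1]+.02,.028],[*p0,.03]],xatol=1e-4))
        print(k,ns,r.x.round(4),round(-r.fun,3),np.hypot(*r.x[:2]).round(3))
t=cs["top"]["img"][155:240,260:390];s=cs["scene"]["img"][170:305,145:275]
cv2.imwrite("pics/r.png",np.hstack([cv2.resize(t,None,fx=3,fy=3,interpolation=cv2.INTER_CUBIC)[:255],])) 
o=np.zeros((540,800,3),np.uint8);tt=cv2.resize(t,None,fx=3,fy=3,interpolation=cv2.INTER_CUBIC);ss=cv2.resize(s,None,fx=3,fy=3,interpolation=cv2.INTER_CUBIC)
o[:255,:390]=tt;o[:405,400:790]=ss
cv2.imwrite("pics/rack.png",o)
for n,px,z in(("tape",(408,200),.03),("pink",(527,165),.22),("nut",(368,362),.01),("chis",(285,460),.02),("vise",(540,400),.1)):print(n,ray(cs["top"],np.array(px)/1.5625,z)[:2].round(3))
E
```

```text
near_left ['top'] [0.4841 0.1241 0.0259] 0.967 0.5
near_left ['scene'] [0.4914 0.1219 0.023 ] 0.867 0.506
near_left ['top', 'scene'] [0.4852 0.1245 0.0258] 0.832 0.501
near_right ['top'] [ 0.45   -0.045   0.0257] 0.954 0.452
near_right ['scene'] [ 0.4565 -0.0489  0.0231] 0.859 0.459
near_right ['top', 'scene'] [ 0.4506 -0.0453  0.0253] 0.839 0.453
far ['top'] [0.6162 0.0255 0.0255] 0.964 0.617
far ['scene'] [0.6233 0.0231 0.0241] 0.865 0.624
far ['top', 'scene'] [0.6175 0.0256 0.0252] 0.827 0.618
tape [ 0.747 -0.078]
pink [ 0.696 -0.212]
nut [0.526 0.018]
chis [0.41  0.152]
vise [ 0.426 -0.192]
```

View pics/rack.png

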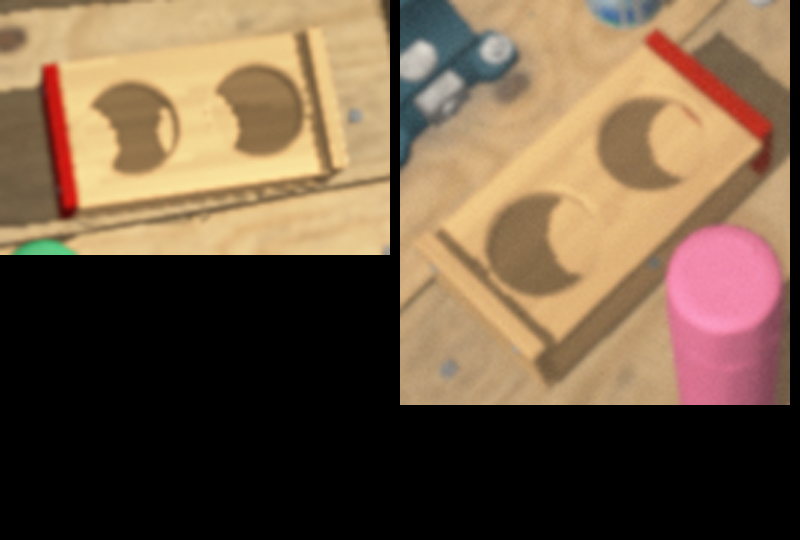

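The rack crop shows the top view's hole rims centred near crop (135,128) for red and (259,111) for plain. In the scene view they are near (651,143) and (542,243). I'll fit the rack pose from these and the cheek corners.

```bash
python3 - <<'E'
from h import *
from scipy.optimize import least_squares
cs={n:read_camera(n) for n in("scene","top")}
L=dict(rh=(0,.046,.06),ph=(0,-.046,.06),r1=(.052,.102,.07),r2=(-.052,.102,.07),p1=(.052,-.102,.07),p2=(-.052,-.102,.07))
O={"top":dict(rh=(135,128),ph=(259,111),r1=(43,67),r2=(64,212),p1=(320,30),p2=(346,167)),
"scene":dict(rh=(651,143),ph=(542,243),r2=(654,31),r1=(772,127),p2=(417,241),p1=(540,363))}
def px(n,p):return np.array(p)/3+((260,155) if n=="top" else (145-400/3,170))
def res(q,ns):
    c,s=np.cos(q[2]),np.sin(q[2]);o=[]
    for n in ns:
        P=[(q[0]+c*L[k][0]-s*L[k][1],q[1]+s*L[k][0]+c*L[k][1],L[k][2]) for k in O[n]]
        o.append(proj(cs[n],P)-[px(n,v) for v in O[n].values()])
    return np.vstack(o).ravel()
for ns in(["top"],["scene"],["top","scene"]):
    r=least_squares(res,[.58,-.17,.0],args=(ns,));q=r.x;c,s=np.cos(q[2]),np.sin(q[2])
    print(ns,q.round(4),r.fun.round(1),"red",(q[0]-s*.046,q[1]+c*.046),"plain",(q[0]+s*.046,q[1]-c*.046))
s=get_state();print(s["eef_pos"],R.from_quat(s["tcp_rot"]).as_matrix().round(3))
w=read_camera("wrist");print(w["mount"],w["fx"],w["D"])
E
```

```text
['top'] [ 0.5629 -0.1828 -0.0282] [-1.5  0.6 -0.6  0.2 -0.4 -0.1  0.3 -0.4  0.6 -0.8  1.5  0.5] red (np.float64(0.564227543078634), np.float64(-0.1367703052241474)) plain (np.float64(0.5616306783004804), np.float64(-0.2287336473411235))
['scene'] [ 0.5713 -0.1812 -0.0202] [ 0.7 -0.8  1.2 -0.   0.4 -1.3  1.1 -0.7 -1.2  1.8 -1.9  0.4] red (np.float64(0.5722611188952981), np.float64(-0.13519780090392658)) plain (np.float64(0.5704060056771142), np.float64(-0.22717909549661924))
['top', 'scene'] [ 0.5676 -0.1818 -0.0223] [-2.3 -1.4 -1.5 -2.  -1.3 -1.9 -0.4 -2.3 -0.5 -3.   0.7 -1.9 -1.  -1.7
 -0.5 -1.1 -1.1 -2.2 -0.6 -1.6 -2.9  0.6 -3.8 -0.8] red (np.float64(0.5686494726252777), np.float64(-0.13576816666837294)) plain (np.float64(0.5665948580758408), np.float64(-0.22774522119314689))
[0.26755937 0.61946829 0.24485503] [[ 0.918 -0.     0.397]
 [-0.397 -0.001  0.918]
 [-0.    -1.    -0.001]]
[[-3.66074333e-04  9.50671020e-01  3.10200706e-01 -8.05140623e-02]
 [-7.69270064e-04 -3.10200903e-01  9.50670715e-01 -1.28040073e-01]
 [ 9.99999637e-01  1.09388031e-04  8.44879345e-04 -1.00718297e-03]
 [ 0.00000000e+00  0.00000000e+00  0.00000000e+00  1.00000000e+00]] 303.35585710032245 [-0.05250402  0.          0.          0.          0.        ]
```

>>> {"api": "send_rows", "payload": {"plan": [[[0, -0.09, 0], [0, 0.0231, 0]], [[0, -0.09, 0], [0, 0.0231, 0]], [[0, -0.09, 0], [0, 0.0231, 0]], [[0, -0.09, 0], [0, 0.0231, 0]], [[0, -0.09, 0], [0, 0.0231, 0]], [[0, -0.09, 0], [0, 0.0231, 0]], [[0, -0.09, 0], [0, 0.0231, 0]], [[0, -0.09, 0], [0, 0.0231, 0]]], "gripper": 0}}

```text
time: 1.15
eef_pos: [0.2676, 0.6196, 0.3321]
tcp_rot: [0.499, -0.501, 0.501, -0.499]
contact_force: [-0.2, 0.6, 0.3]
opening: 1.002
```

>>> {"api": "send_rows", "payload": {"plan": [[[0.34, 0, 0.15], [0, 0, 0]], [[0.34, 0, 0.15], [0, 0, 0]], [[0.34, 0, 0.15], [0, 0, 0]], [[0.34, 0, 0.15], [0, 0, 0]], [[0.34, 0, 0.15], [0, 0, 0]], [[0.34, 0, 0.15], [0, 0, 0]], [[0.34, 0, 0.15], [0, 0, 0]], [[0.34, 0, 0.15], [0, 0, 0]], [[0.34, 0, 0.15], [0, 0, 0]], [[0.34, 0, 0.15], [0, 0, 0]], [[0.34, 0, 0.15], [0, 0, 0]], [[0.34, 0, 0.15], [0, 0, 0]]]}}

```text
time: 2.35
eef_pos: [0.4849, 0.1287, 0.332]
tcp_rot: [-0.5, 0.499, -0.5, 0.501]
contact_force: [0.1, -0.1, -0.1]
opening: 0.997
```

```bash
cat >> h.py <<'E'
def wrist():
    s=get_state();w=read_camera("wrist");T=np.eye(4);T[:3,:3]=R.from_quat(s["tcp_rot"]).as_matrix();T[:3,3]=s["eef_pos"]
    return s,w,T@np.array(w["mount"])
def st():
    s=get_state();print("t",round(s["time"],2),"p",s["eef_pos"].round(4),"rv",R.from_quat(s["tcp_rot"]).as_matrix().round(3).tolist(),"F",s["contact_force"].round(2),"op",round(s["opening"],3),"q",s["qpos"].round(2))
E
python3 - <<'E'
from h import *
st();s,w,T=wrist()
cv2.imwrite("pics/w1.png",w["img"])
for k,p in dict(nl=(.485,.124),nr=(.45,-.045),far=(.617,.0255)).items():
    print(k,proj(w,[(*p,.225),(*p,0)],T).round(0).tolist())
E
```

```text
t 2.35 p [0.4849 0.1287 0.332 ] rv [[0.002, 0.001, 1.0], [-1.0, 0.0, 0.002], [-0.0, -1.0, 0.001]] F [ 0.13 -0.05 -0.15] op 0.997 q [ 0.06 -0.16  1.89  0.    1.41  0.06]
nl [[254.0, 202.0], [253.0, 153.0]]
nr [[219.0, 359.0], [233.0, 251.0]]
far [[394.0, 301.0], [334.0, 213.0]]
```

View pics/w1.png

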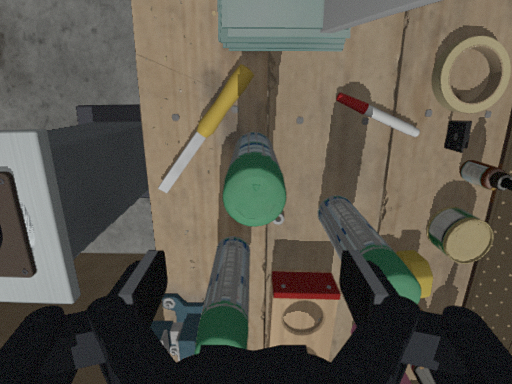

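The wrist view shows the near-left can directly below, with its cap-top centre about (256,196). The predicted point was (254,202), so I'll refine the position from this picture.

```bash
cat >> h.py <<'E'
def fitcap(c,T,p0,r0=.0257):
    g0=green(c["img"])
    def f(q):
        h=cv2.convexHull(proj(c,cap(q[0],q[1],r=q[2]),T).astype(np.float32))
        m=np.zeros((1536,2048),np.uint8);cv2.fillConvexPoly(m,np.int32(h*4+1.5),255)
        m=cv2.resize(m,(512,384),interpolation=cv2.INTER_AREA)/255.
        x,y,w,hh=cv2.boundingRect(h);s=np.s_[max(0,y-15):y+hh+15,max(0,x-15):x+w+15]
        g=g0[s]/255.;m=m[s];return -np.minimum(m,g).sum()/max(1,np.maximum(m,g).sum())
    x=[*p0,r0];r=minimize(f,x,method="Nelder-Mead",options=dict(initial_simplex=[x,[x[0]+.015,x[1],r0],[x[0],x[1]+.015,r0],[*p0,r0+.003]],xatol=1e-4))
    return r.x.round(4),round(-r.fun,3)
E
python3 - <<'E'
from h import *
s,w,T=wrist();print(fitcap(w,T,(.485,.124)))
print(ray(w,(256,196),.225,T))
print("redhole",proj(w,[(.5642,-.1368,.06),(.5723,-.1352,.06)],T), ray(w,(302,317),.06,T))
E
```

```text
(array([0.4833, 0.1558, 0.0102]), np.float64(0.303))
[0.48888481 0.12342216 0.225     ]
redhole [[301.18428578 315.23504501]
 [306.22859616 314.37746333]] [ 0.56571807 -0.14036635  0.06      ]
```

```bash
sed -i 's/(55,120,50),(80,255,255)/(50,70,40),(85,255,255)/' h.py
python3 - <<'E'
from h import *
st();s,w,T=wrist();im=w["img"];print(cv2.cvtColor(im,cv2.COLOR_BGR2HSV)[195,255])
m=green(im);print(fitcap(w,T,(.485,.124)))
st();cv2.imwrite("pics/w2.png",np.hstack([im[100:384,140:440],cv2.cvtColor(m,cv2.COLOR_GRAY2BGR)[100:384,140:440]]))
E
```

```text
t 2.45 p [0.4861 0.1263 0.3317] rv [[-0.005, 0.001, 1.0], [-1.0, -0.002, -0.005], [0.002, -1.0, 0.001]] F [0.24 0.52 0.14] op 0.999 q [ 0.05 -0.16  1.89 -0.    1.41  0.06]
[ 71  91 137]
(array([0.4848, 0.1295, 0.0266]), np.float64(0.965))
t 2.5 p [0.4852 0.1284 0.3317] rv [[-0.003, -0.0, 1.0], [-1.0, 0.0, -0.003], [-0.0, -1.0, -0.0]] F [ 0.46 -0.1  -1.18] op 1.001 q [ 0.06 -0.16  1.89  0.    1.41  0.06]
```

View pics/w2.png

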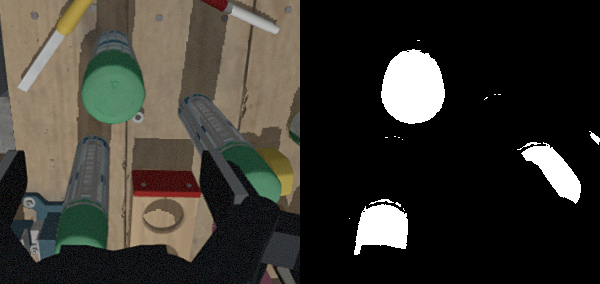

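The can sits at about (0.485, 0.129), directly below the tool. I'll descend, grip the cap and lift.

>>> {"api": "send_rows", "payload": {"plan": [[[0, 0.25, 0], [0, 0, 0]], [[0, 0.25, 0], [0, 0, 0]], [[0, 0.25, 0], [0, 0, 0]], [[0, 0.25, 0], [0, 0, 0]], [[0, 0.18, 0], [0, 0, 0]], [[0, 0, 0], [0, 0, 0]]]}}

```text
time: 3.1
eef_pos: [0.4816, 0.1316, 0.1864]
tcp_rot: [0.503, -0.501, 0.497, -0.499]
contact_force: [-0.0, -0.2, -0.0]
opening: 1.003
```

>>> {"api": "send_rows", "payload": {"plan": [[[0, 0, 0], [0, 0, 0]], [[0, 0, 0], [0, 0, 0]], [[0, 0, 0], [0, 0, 0]], [[0, 0, 0], [0, 0, 0]], [[0, 0, 0], [0, 0, 0]], [[0, 0, 0], [0, 0, 0]], [[0, 0, 0], [0, 0, 0]], [[0, 0, 0], [0, 0, 0]]], "gripper": 1, "grip_force": 60}}

```text
time: 3.9
eef_pos: [0.486, 0.1306, 0.1925]
tcp_rot: [-0.499, 0.499, -0.5, 0.502]
contact_force: [0.2, -0.2, 6.0]
opening: 0.646
```

>>> {"api": "send_rows", "payload": {"plan": [[[0, -0.1, 0], [0, 0, 0]], [[0, -0.2, 0], [0, 0, 0]], [[0, -0.2, 0], [0, 0, 0]], [[0, -0.2, 0], [0, 0, 0]], [[0, -0.2, 0], [0, 0, 0]], [[0, -0.1, 0], [0, 0, 0]], [[0, 0, 0], [0, 0, 0]], [[0, 0, 0], [0, 0, 0]], [[0, 0, 0], [0, 0, 0]], [[0, 0, 0], [0, 0, 0]]]}}

```text
time: 4.9
eef_pos: [0.4839, 0.1304, 0.3083]
tcp_rot: [0.501, -0.5, 0.499, -0.5]
contact_force: [-0.3, -0.7, -2.9]
opening: 0.647
```

```bash
cat >> h.py <<'E'
def avg(n=6):
    S=[]
    for _ in range(n): S.append(get_state());read_camera("wrist")
    print("avg p",np.mean([s["eef_pos"] for s in S],0).round(4),"F",np.mean([s["contact_force"] for s in S],0).round(2),"tq",np.mean([s["wrist_torque"] for s in S],0).round(3),"op",round(S[-1]["opening"],3),"t",S[-1]["time"],"q",S[-1]["qpos"].round(2),"rv",R.from_quat([s["tcp_rot"] for s in S]).mean().as_matrix().round(4).tolist())
E
python3 -c "
from h import *
avg()"
```

```text
avg p [0.4842 0.1304 0.3091] F [-0.06 -0.26 -3.44] tq [ 0.01  -0.009  0.003] op 0.648 t 5.15 q [ 0.06 -0.15  1.92 -0.    1.37  0.06] rv [[0.0018, -0.0018, 1.0], [-1.0, -0.0001, 0.0018], [0.0001, -1.0, -0.0018]]
```

It weighs 3.44 N (about 0.35 kg), so this is the middle can. I'll set it back down, look closely at the rack with an empty gripper, then come back for it.

>>> {"api": "send_rows", "payload": {"plan": [[[0, 0.2, 0], [0, 0, 0]], [[0, 0.2, 0], [0, 0, 0]], [[0, 0.2, 0], [0, 0, 0]], [[0, 0.2, 0], [0, 0, 0]], [[0, 0.1, 0], [0, 0, 0]], [[0, 0.06, 0], [0, 0, 0]], [[0, 0.035, 0], [0, 0, 0]], [[0, 0, 0], [0, 0, 0]], [[0, 0, 0], [0, 0, 0]]]}}

```text
time: 6.1
eef_pos: [0.4856, 0.1306, 0.1925]
tcp_rot: [-0.5, 0.499, -0.5, 0.501]
contact_force: [-1.6, 0.3, 0.2]
opening: 0.648
```

>>> {"api": "send_rows", "payload": {"plan": [[[0, 0, 0], [0, 0, 0]], [[0, 0, 0], [0, 0, 0]], [[0, 0, 0], [0, 0, 0]], [[0, 0, 0], [0, 0, 0]], [[0, 0, 0], [0, 0, 0]], [[0, 0, 0], [0, 0, 0]]], "gripper": 0}}

```text
time: 6.7
eef_pos: [0.4846, 0.1304, 0.1907]
tcp_rot: [-0.5, 0.499, -0.5, 0.5]
contact_force: [0.0, -1.0, 0.7]
opening: 1.001
```

>>> {"api": "send_rows", "payload": {"plan": [[[0, -0.3, 0], [0, 0, 0]], [[0, -0.35, 0], [0, 0, 0]], [[0, -0.35, 0], [0, 0, 0]], [[0, -0.2, 0], [0, 0, 0]], [[0, 0, 0], [0, 0, 0]], [[0, 0, 0], [0, 0, 0]], [[0, 0, 0], [0, 0, 0]]]}}

```text
time: 7.4
eef_pos: [0.4838, 0.1304, 0.3325]
tcp_rot: [0.501, -0.5, 0.499, -0.499]
contact_force: [0.1, -0.4, -0.0]
opening: 1.0
```

```bash
python3 - <<'E'
from h import *
avg()
S=[]
for _ in range(6):
    s,w,T=wrist();q,i=fitcap(w,T,(.485,.127));S.append(np.r_[q,i,q[:2]-s["eef_pos"][:2]])
print(np.mean(S,0).round(4),np.std(S,0).round(4))
E
```

```text
avg p [0.4839 0.1304 0.3327] F [0.33 0.1  0.09] tq [-0.012 -0.015  0.002] op 0.997 t 7.65 q [ 0.06 -0.16  1.89  0.    1.42  0.06] rv [[0.0018, -0.0034, 1.0], [-1.0, -0.0002, 0.0018], [0.0002, -1.0, -0.0034]]
[ 4.848e-01  1.290e-01  2.660e-02  9.627e-01  3.000e-04 -1.500e-03] [0.0001 0.0001 0.     0.0012 0.     0.0001]
```

>>> {"api": "send_rows", "payload": {"plan": [[[0.32, 0, 0.096], [0, 0, 0]], [[0.32, 0, 0.096], [0, 0, 0]], [[0.32, 0, 0.096], [0, 0, 0]], [[0.32, 0, 0.096], [0, 0, 0]], [[0.32, 0, 0.096], [0, 0, 0]], [[0.32, 0, 0.096], [0, 0, 0]], [[0.32, 0, 0.096], [0, 0, 0]], [[0, 0, 0], [0, 0, 0]], [[0, 0, 0], [0, 0, 0]], [[0, 0, 0], [0, 0, 0]]]}}

```text
time: 9.0
eef_pos: [0.5655, -0.1374, 0.3347]
tcp_rot: [-0.501, 0.5, -0.499, 0.501]
contact_force: [0.9, 0.4, -0.3]
opening: 0.999
```

```bash
python3 - <<'E'
from h import *
avg();s,w,T=wrist();np.save("T.npy",T)
P=proj(w,[(.565,-.138,.06),(.563,-.23,.06)],T);print(P)
o=cv2.resize(w["img"][80:330,110:430],None,fx=2.4,fy=2.4,interpolation=cv2.INTER_CUBIC)
cv2.imwrite("pics/w3.png",o)
E
```

```text
avg p [ 0.5656 -0.1371  0.3349] F [ 0.18  0.45 -0.06] tq [ 0.026 -0.002 -0.003] op 1.005 t 9.25 q [-0.41  0.03  1.71  0.    1.41 -0.42] rv [[0.0032, 0.0002, 1.0], [-1.0, 0.0001, 0.0032], [-0.0001, -1.0, 0.0002]]
[[253.14710339 157.19569678]
 [251.5260597  220.34946419]]
```

View pics/w3.png

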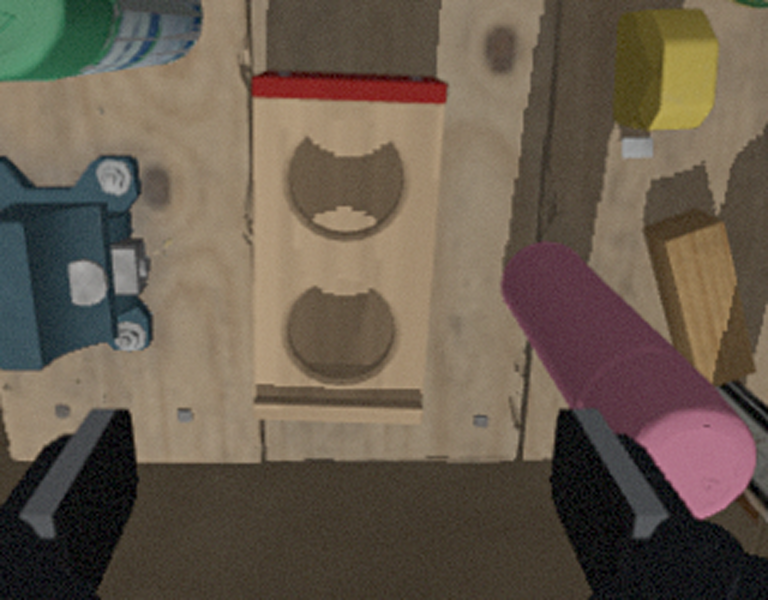

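```bash
python3 - <<'E'
from h import *
from scipy.optimize import least_squares
T=np.load("T.npy");_,w,_=wrist()
t=np.linspace(0,2*np.pi,60)
L=[];O=[]
def add(l,o):L.append(l);O.append(np.array(o)/2.4+(110,80)-.3)
add((0.033,.046,.06),(405,180));add((-.033,.046,.06),(289,182));add((0,.046-.033,.06),(346,240))
add((.033,-.046,.06),(395,329));add((-.033,-.046,.06),(288,329));add((0,-.046-.033,.06),(341,383))
add((-.052,-.102,.07),(255,415));add((.052,-.102,.07),(421,424));add((.052,.09,.07),(446,103));add((-.052,.09,.07),(253,95))
L=np.array(L);O=np.array(O)
def res(q):
    P=R.from_euler("z",q[2]).apply(L)+[q[0],q[1],0];return (proj(w,P,T)-O).ravel()
r=least_squares(res,[.565,-.18,0],loss="soft_l1");q=r.x;print(q.round(4),r.fun.reshape(-1,2).round(1).tolist())
for y in(.046,-.046):print(R.from_euler("z",q[2]).apply([0,y,0])[:2]+q[:2])
avg()
E
```

```text
[ 0.5652 -0.1797 -0.0295] [[0.4, 0.2], [-0.4, -2.3], [-0.3, -1.9], [0.8, 1.5], [-0.6, 0.1], [-0.4, -0.9], [-0.6, 1.9], [1.2, 0.2], [0.9, 0.0], [-0.6, 0.6]]
[ 0.56658615 -0.13371783]
[ 0.56387315 -0.22567782]
avg p [ 0.5657 -0.138   0.3348] F [-0.23  0.01 -0.09] tq [-0.012 -0.028 -0.012] op 1.002 t 9.65 q [-0.41  0.03  1.71 -0.    1.41 -0.42] rv [[0.0022, 0.0001, 1.0], [-1.0, -0.0001, 0.0022], [0.0001, -1.0, 0.0001]]
```

```bash
python3 - <<'E'
from h import *
from scipy.optimize import least_squares
S=[];Im=[]
for _ in range(8):
    s=get_state();w=read_camera("wrist");S.append(s);Im.append(w["img"])
T=np.eye(4);T[:3,:3]=R.from_quat([s["tcp_rot"] for s in S]).mean().as_matrix();p=np.mean([s["eef_pos"] for s in S],0);T[:3,3]=p;T=T@w["mount"]
np.save("T.npy",T);print("tcp",p.round(4))
im=np.mean(Im,0).astype(np.uint8);cv2.imwrite("avgrack.png",im)
def draw(q,o,col):
    for y in(.046,-.046):
        P=R.from_euler("z",q[2]).apply(np.c_[.033*np.cos(a),y+.033*np.sin(a),0*a+.06])+[q[0],q[1],0]
        cv2.polylines(o,[np.int32(((proj(w,P,T)-(205,130))*7))],True,col,1)
    P=R.from_euler("z",q[2]).apply([(.052,.102,.07),(.052,-.102,.07),(-.052,-.102,.07),(-.052,.102,.07),(.052,.102,.07),(.052,.09,.07),(-.052,.09,.07)])+[q[0],q[1],0]
    cv2.polylines(o,[np.int32(((proj(w,P,T)-(205,130))*5))],False,col,1)
q=(.5652,-.1800,-.0295)
o=cv2.resize(im[105:265,205:305],None,fx=5,fy=5,interpolation=cv2.INTER_CUBIC)
for yy in(.046,-.046):
    P=R.from_euler("z",q[2]).apply(np.c_[.033*np.cos(a),yy+.033*np.sin(a),0*a+.06])+[q[0],q[1],0]
    cv2.polylines(o,[np.int32((proj(w,P,T)-(205,105)+.5)*5)],True,(255,0,0),1)
P=R.from_euler("z",q[2]).apply([(.052,.102,.07),(.052,-.102,.07),(-.052,-.102,.07),(-.052,.102,.07),(.052,.102,.07),(.052,.09,.07),(-.052,.09,.07)])+[q[0],q[1],0]
cv2.polylines(o,[np.int32((proj(w,P,T)-(205,105)+.5)*5)],False,(255,0,0),1)
cv2.imwrite("pics/fit.png",o[:,:][:600*2:1] if 0 else cv2.resize(o,(375,600)))
cv2.imwrite("pics/fit.png",np.hstack([o[:400],o[400:]]) if 0 else cv2.resize(np.hstack([o[:400],o[400:]]),(800,320)))
E
```

```text
tcp [ 0.5657 -0.1382  0.3347]
```

View pics/fit.png

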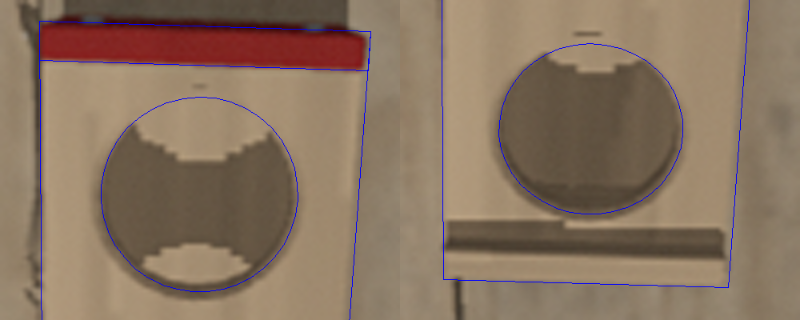

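The overlay fits well: red hole about (0.5666, -0.135), plain hole about (0.5638, -0.227). The drawn rims sit about 1 px high, and I've allowed for that. Next is the near-right can.

>>> {"api": "send_rows", "payload": {"plan": [[[-0.2025, 0, -0.239], [0, 0, 0]], [[-0.2025, 0, -0.239], [0, 0, 0]], [[-0.2025, 0, -0.239], [0, 0, 0]], [[-0.2025, 0, -0.239], [0, 0, 0]], [[0, 0, 0], [0, 0, 0]], [[0, 0, 0], [0, 0, 0]], [[0, 0, 0], [0, 0, 0]]]}}

```text
time: 10.8
eef_pos: [0.4515, -0.0418, 0.335]
tcp_rot: [-0.5, 0.499, -0.5, 0.5]
contact_force: [-1.1, -0.6, 0.6]
opening: 0.998
```

```bash
cat >> h.py <<'E'
def rel(p):
    S=[]
    for _ in range(4):
        s,w,T=wrist();q,i=fitcap(w,T,p);S.append(np.r_[q,i,q[:2]-s["eef_pos"][:2]])
    m=np.mean(S,0);print("can",m.round(4),"std",np.std(S,0).round(4),"move tx,tz",(-m[5]/.12).round(3),(m[4]/.12).round(3))
E
python3 -c "
from h import *
avg(3);rel((.451,-.041))"
```

```text
avg p [ 0.4515 -0.0419  0.3348] F [-0.3  -0.19 -0.21] tq [-0.007  0.024  0.007] op 0.997 t 10.9 q [-0.32 -0.28  1.98 -0.    1.44 -0.32] rv [[0.0012, 0.0002, 1.0], [-1.0, -0.0002, 0.0012], [0.0002, -1.0, 0.0002]]
can [ 4.50e-01 -4.22e-02  2.66e-02  9.68e-01 -1.30e-03 -4.00e-04] std [0.0001 0.0001 0.     0.0007 0.0002 0.0001] move tx,tz 0.003 -0.011
```

>>> {"api": "send_rows", "payload": {"plan": [[[0, 0.25, -0.01], [0, 0, 0]], [[0, 0.25, 0], [0, 0, 0]], [[0, 0.25, 0], [0, 0, 0]], [[0, 0.25, 0], [0, 0, 0]], [[0, 0.207, 0], [0, 0, 0]], [[0, 0, 0], [0, 0, 0]]]}}

```text
time: 11.75
eef_pos: [0.4471, -0.0405, 0.1858]
tcp_rot: [-0.502, 0.502, -0.497, 0.499]
contact_force: [-0.7, 0.5, 0.1]
opening: 1.003
```

>>> {"api": "send_rows", "payload": {"plan": [[[0, 0, 0], [0, 0, 0]], [[0, 0, 0], [0, 0, 0]], [[0, 0, 0], [0, 0, 0]], [[0, 0, 0], [0, 0, 0]], [[0, 0, 0], [0, 0, 0]], [[0, 0, 0], [0, 0, 0]], [[0, 0, 0], [0, 0, 0]], [[0, 0, 0], [0, 0, 0]]], "gripper": 1, "grip_force": 60}}

```text
time: 12.55
eef_pos: [0.4511, -0.0417, 0.1922]
tcp_rot: [-0.5, 0.498, -0.501, 0.501]
contact_force: [0.3, 0.5, 5.6]
opening: 0.651
```

>>> {"api": "send_rows", "payload": {"plan": [[[0, -0.1, 0], [0, 0, 0]], [[0, -0.2, 0], [0, 0, 0]], [[0, -0.2, 0], [0, 0, 0]], [[0, -0.2, 0], [0, 0, 0]], [[0, -0.2, 0], [0, 0, 0]], [[0, -0.1, 0], [0, 0, 0]], [[0, 0, 0], [0, 0, 0]], [[0, 0, 0], [0, 0, 0]], [[0, 0, 0], [0, 0, 0]], [[0, 0, 0], [0, 0, 0]]]}}

```text
time: 13.55
eef_pos: [0.449, -0.041, 0.3083]
tcp_rot: [0.501, -0.5, 0.499, -0.5]
contact_force: [0.2, 0.7, -2.1]
opening: 0.648
```

```bash
python3 -c "
from h import *
avg()"
```

```text
avg p [ 0.4493 -0.0411  0.3089] F [-0.31  0.08 -2.15] tq [ 0.003 -0.002 -0.003] op 0.649 t 13.8 q [-0.32 -0.27  2.02 -0.    1.39 -0.32] rv [[0.0018, -0.0017, 1.0], [-1.0, 0.0006, 0.0018], [-0.0006, -1.0, -0.0017]]
```

It weighs 2.15 N, so this is the lightest can. It goes in the red hole.

>>> {"api": "send_rows", "payload": {"plan": [[[0.156, 0, 0.1955], [0, 0, 0]], [[0.156, 0, 0.1955], [0, 0, 0]], [[0.156, 0, 0.1955], [0, 0, 0]], [[0.156, 0, 0.1955], [0, 0, 0]], [[0.156, 0, 0.1955], [0, 0, 0]], [[0, 0.15, 0], [0, 0, 0]], [[0, 0.15, 0], [0, 0, 0]], [[0, 0.05, 0], [0, 0, 0]], [[0, 0, 0], [0, 0, 0]], [[0, 0, 0], [0, 0, 0]], [[0, 0, 0], [0, 0, 0]]]}}

```text
time: 14.95
eef_pos: [0.5676, -0.1347, 0.2694]
tcp_rot: [-0.5, 0.499, -0.5, 0.501]
contact_force: [0.9, -0.8, -2.1]
opening: 0.65
```

```bash
python3 - <<'E'
from h import *
avg()
s,w,T=wrist()
c=read_camera("scene")
a_=cv2.resize(w["img"][100:384,130:400],(540,568));b=cv2.resize(c["img"][100:320,140:300],None,fx=2.4,fy=2.4)
o=np.zeros((600,800,3),np.uint8);o[:568,:400]=cv2.resize(a_,(400,420))[:420,:].repeat(1,0) if 0 else cv2.resize(a_,(400,568));o[:528,410:794]=b
cv2.imwrite("pics/pl.png",o)
E
```

```text
avg p [ 0.5674 -0.1347  0.2691] F [-0.08 -0.06 -1.91] tq [-0.001  0.001 -0.006] op 0.65 t 15.2 q [-0.41  0.07  1.78 -0.    1.29 -0.41] rv [[0.002, 0.0018, 1.0], [-1.0, -0.0008, 0.002], [0.0008, -1.0, 0.0018]]
```

View pics/pl.png

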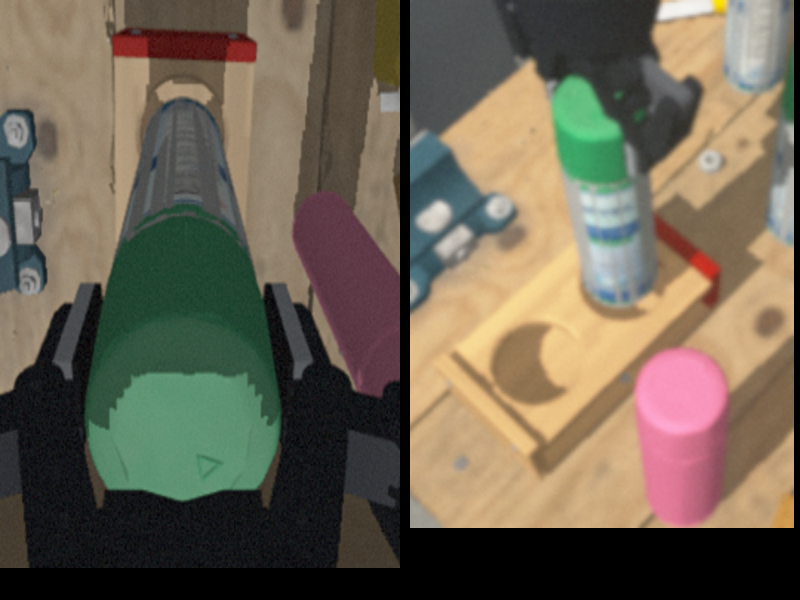

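The held can hangs centred over the red hole in both views. I'll lower it part way and check the forces.

>>> {"api": "send_rows", "payload": {"plan": [[[0, 0.06, -0.006], [0, 0, 0]], [[0, 0.06, 0], [0, 0, 0]], [[0, 0.06, 0], [0, 0, 0]], [[0, 0.06, 0], [0, 0, 0]], [[0, 0.06, 0], [0, 0, 0]], [[0, 0, 0], [0, 0, 0]], [[0, 0, 0], [0, 0, 0]]]}}

```text
time: 16.05
eef_pos: [0.5663, -0.1346, 0.2316]
tcp_rot: [0.501, -0.5, 0.499, -0.5]
contact_force: [0.3, 0.0, -2.4]
opening: 0.648
```

```bash
python3 -c "
from h import *
avg()"
```

```text
avg p [ 0.5666 -0.1347  0.2323] F [-0.03 -0.13 -2.08] tq [-0.01   0.012  0.006] op 0.648 t 16.3 q [-0.41  0.09  1.82 -0.    1.22 -0.41] rv [[0.0019, 0.0006, 1.0], [-1.0, -0.0003, 0.0019], [0.0003, -1.0, 0.0006]]
```

>>> {"api": "send_rows", "payload": {"plan": [[[0, 0.07, 0], [0, 0, 0]], [[0, 0.07, 0], [0, 0, 0]], [[0, 0.07, 0], [0, 0, 0]], [[0, 0.04, 0], [0, 0, 0]], [[0, 0.03, 0], [0, 0, 0]], [[0, 0, 0], [0, 0, 0]], [[0, 0, 0], [0, 0, 0]], [[0, 0, 0], [0, 0, 0]]]}}

```text
time: 17.15
eef_pos: [0.566, -0.1346, 0.2013]
tcp_rot: [0.501, -0.5, 0.499, -0.5]
contact_force: [-4.8, 1.8, 11.2]
opening: 0.651
```

```bash
python3 -c "
from h import *
avg(4)"
```

```text
avg p [ 0.566  -0.1347  0.2013] F [-5.27  1.8  11.02] tq [ 0.365  1.58  -0.057] op 0.65 t 17.3 q [-0.41  0.12  1.85 -0.    1.17 -0.41] rv [[0.0021, -0.0023, 1.0], [-1.0, -0.0001, 0.0021], [0.0001, -1.0, -0.0023]]
```

It has touched the base. I'll ease up slightly and release.

>>> {"api": "send_rows", "payload": {"plan": [[[0, -0.015, 0], [0, 0, 0]], [[0, 0, 0], [0, 0, 0]], [[0, 0, 0], [0, 0, 0]]]}}

```text
time: 17.65
eef_pos: [0.5666, -0.1348, 0.2012]
tcp_rot: [0.501, -0.499, 0.5, -0.5]
contact_force: [-1.6, 1.0, 4.7]
opening: 0.651
```

>>> {"api": "send_rows", "payload": {"plan": [[[0, 0, 0], [0, 0, 0]], [[0, 0, 0], [0, 0, 0]], [[0, 0, 0], [0, 0, 0]], [[0, 0, 0], [0, 0, 0]], [[0, 0, 0], [0, 0, 0]], [[0, 0, 0], [0, 0, 0]]], "gripper": 0}}

```text
time: 18.25
eef_pos: [0.5664, -0.1346, 0.1999]
tcp_rot: [-0.5, 0.5, -0.5, 0.5]
contact_force: [-1.0, -0.3, 0.8]
opening: 1.001
```

>>> {"api": "send_rows", "payload": {"plan": [[[0, -0.15, 0], [0, 0, 0]], [[0, -0.25, 0], [0, 0, 0]], [[0, -0.3, 0], [0, 0, 0]], [[0, -0.25, 0], [0, 0, 0]], [[0, -0.18, 0], [0, 0, 0]], [[0, 0, 0], [0, 0, 0]], [[0, 0, 0], [0, 0, 0]]]}}

```text
time: 18.95
eef_pos: [0.5663, -0.1345, 0.3352]
tcp_rot: [-0.5, 0.5, -0.5, 0.5]
contact_force: [0.3, -0.1, -0.2]
opening: 1.004
```

```bash
python3 - <<'E'
from h import *
avg(4)
# seated can: cap 9 mm higher
import h
h.cap.__defaults__=(.0295,.187,.234)
rel((.5666,-.135))
E
```

```text
avg p [ 0.5659 -0.1344  0.3339] F [ 0.01  0.02 -0.59] tq [-0.011  0.008 -0.017] op 0.998 t 19.1 q [-0.41  0.03  1.71  0.    1.41 -0.41] rv [[0.0019, -0.0023, 1.0], [-1.0, 0.001, 0.0019], [-0.001, -1.0, -0.0023]]
can [ 5.657e-01 -1.354e-01  2.650e-02  9.655e-01 -2.000e-04 -9.000e-04] std [0.     0.     0.     0.0011 0.0001 0.0001] move tx,tz 0.008 -0.001
```

Seated: fit (0.5657, -0.1354) with a good match. Back for the middle can.

>>> {"api": "send_rows", "payload": {"plan": [[[-0.3137, 0, -0.0976], [0, 0, 0]], [[-0.3137, 0, -0.0976], [0, 0, 0]], [[-0.3137, 0, -0.0976], [0, 0, 0]], [[-0.3137, 0, -0.0976], [0, 0, 0]], [[-0.3137, 0, -0.0976], [0, 0, 0]], [[-0.3137, 0, -0.0976], [0, 0, 0]], [[-0.3137, 0, -0.0976], [0, 0, 0]], [[0, 0, 0], [0, 0, 0]], [[0, 0, 0], [0, 0, 0]], [[0, 0, 0], [0, 0, 0]]]}}

```text
time: 20.35
eef_pos: [0.4842, 0.1281, 0.3356]
tcp_rot: [0.5, -0.5, 0.5, -0.5]
contact_force: [-0.0, -0.3, -0.2]
opening: 1.001
```

```bash
python3 -c "
from h import *
avg(3);rel((.484,.129))"
```

```text
avg p [0.4842 0.1279 0.3355] F [-0.3  -0.25 -0.28] tq [-0.01   0.001 -0.019] op 0.998 t 20.45 q [ 0.06 -0.16  1.89 -0.    1.42  0.05] rv [[0.0006, -0.0002, 1.0], [-1.0, -0.0004, 0.0006], [0.0004, -1.0, -0.0002]]
can [4.849e-01 1.290e-01 2.660e-02 9.632e-01 7.000e-04 1.200e-03] std [0.0001 0.0001 0.     0.0004 0.0001 0.0001] move tx,tz -0.01 0.006
```

>>> {"api": "send_rows", "payload": {"plan": [[[-0.01, 0.25, 0.005], [0, 0, 0]], [[0, 0.25, 0], [0, 0, 0]], [[0, 0.25, 0], [0, 0, 0]], [[0, 0.25, 0], [0, 0, 0]], [[0, 0.21, 0], [0, 0, 0]], [[0, 0, 0], [0, 0, 0]]]}}

```text
time: 21.3
eef_pos: [0.4818, 0.1295, 0.1862]
tcp_rot: [0.503, -0.502, 0.498, -0.498]
contact_force: [-0.5, 0.1, 0.1]
opening: 0.999
```

>>> {"api": "send_rows", "payload": {"plan": [[[0, 0, 0], [0, 0, 0]], [[0, 0, 0], [0, 0, 0]], [[0, 0, 0], [0, 0, 0]], [[0, 0, 0], [0, 0, 0]], [[0, 0, 0], [0, 0, 0]], [[0, 0, 0], [0, 0, 0]], [[0, 0, 0], [0, 0, 0]], [[0, 0, 0], [0, 0, 0]]], "gripper": 1, "grip_force": 60}}

```text
time: 22.1
eef_pos: [0.4861, 0.13, 0.193]
tcp_rot: [-0.499, 0.498, -0.501, 0.502]
contact_force: [-0.2, 0.2, 6.5]
opening: 0.646
```

>>> {"api": "send_rows", "payload": {"plan": [[[0, -0.1, 0], [0, 0, 0]], [[0, -0.2, 0], [0, 0, 0]], [[0, -0.2, 0], [0, 0, 0]], [[0, -0.2, 0], [0, 0, 0]], [[0, -0.2, 0], [0, 0, 0]], [[0, -0.1, 0], [0, 0, 0]], [[0, 0, 0], [0, 0, 0]], [[0, 0, 0], [0, 0, 0]], [[0, 0, 0], [0, 0, 0]], [[0, 0, 0], [0, 0, 0]]]}}

```text
time: 23.1
eef_pos: [0.4838, 0.1299, 0.3087]
tcp_rot: [0.501, -0.5, 0.499, -0.5]
contact_force: [0.2, -0.9, -3.8]
opening: 0.647
```

```bash
python3 -c "
from h import *
avg(5)"
```

```text
avg p [0.4841 0.1299 0.3093] F [-0.07 -0.01 -3.12] tq [ 0.01  -0.002  0.011] op 0.651 t 23.3 q [ 0.06 -0.15  1.92  0.    1.37  0.06] rv [[0.0019, -0.0021, 1.0], [-1.0, -0.0001, 0.0019], [0.0001, -1.0, -0.0021]]
```

Middle confirmed again (about 3.1–3.4 N). I'll raise it above the seated can, carry it to the plain hole, then lower.

>>> {"api": "send_rows", "payload": {"plan": [[[0, -0.15, 0], [0, 0, 0]], [[0, -0.25, 0], [0, 0, 0]], [[0, -0.25, 0], [0, 0, 0]], [[0, -0.25, 0], [0, 0, 0]], [[0, -0.2, 0], [0, 0, 0]], [[0, -0.1, 0], [0, 0, 0]], [[0, 0, 0], [0, 0, 0]]]}}

```text
time: 24.05
eef_pos: [0.4849, 0.13, 0.4566]
tcp_rot: [-0.499, 0.499, -0.5, 0.501]
contact_force: [-0.3, -0.1, -3.4]
opening: 0.649
```

>>> {"api": "send_rows", "payload": {"plan": [[[0.2967, 0, 0.0664], [0, 0, 0]], [[0.2967, 0, 0.0664], [0, 0, 0]], [[0.2967, 0, 0.0664], [0, 0, 0]], [[0.2967, 0, 0.0664], [0, 0, 0]], [[0.2967, 0, 0.0664], [0, 0, 0]], [[0.2967, 0, 0.0664], [0, 0, 0]], [[0.2967, 0, 0.0664], [0, 0, 0]], [[0.2967, 0, 0.0664], [0, 0, 0]], [[0.2967, 0, 0.0664], [0, 0, 0]], [[0.2967, 0, 0.0664], [0, 0, 0]], [[0, 0, 0], [0, 0, 0]], [[0, 0, 0], [0, 0, 0]]]}}

```text
time: 25.25
eef_pos: [0.5645, -0.2264, 0.4514]
tcp_rot: [-0.5, 0.502, -0.498, 0.5]
contact_force: [-0.1, 0.7, -3.4]
opening: 0.65
```

```bash
python3 -c "
from h import *
avg(5)"
```

```text
avg p [ 0.5647 -0.2254  0.453 ] F [-0.07  0.25 -3.34] tq [0.032 0.003 0.01 ] op 0.649 t 25.45 q [-0.55  0.06  1.46  0.    1.62 -0.55] rv [[0.0021, -0.0021, 1.0], [-1.0, 0.0018, 0.0021], [-0.0018, -1.0, -0.0021]]
```

>>> {"api": "send_rows", "payload": {"plan": [[[0.007, 0.2, -0.006], [0, 0, 0]], [[0, 0.25, 0], [0, 0, 0]], [[0, 0.25, 0], [0, 0, 0]], [[0, 0.25, 0], [0, 0, 0]], [[0, 0.25, 0], [0, 0, 0]], [[0, 0.2, 0], [0, 0, 0]], [[0, 0.1, 0], [0, 0, 0]], [[0, 0.05, 0], [0, 0, 0]], [[0, 0, 0], [0, 0, 0]], [[0, 0, 0], [0, 0, 0]], [[0, 0, 0], [0, 0, 0]]]}}

```text
time: 26.6
eef_pos: [0.5649, -0.2272, 0.2705]
tcp_rot: [-0.5, 0.498, -0.501, 0.501]
contact_force: [-0.5, 0.0, -3.9]
opening: 0.648
```

```bash
python3 -c "
from h import *
avg(5)"
```

```text
avg p [ 0.5646 -0.2271  0.2699] F [ 0.17  0.17 -3.4 ] tq [ 0.003 -0.002  0.004] op 0.649 t 26.8 q [-0.55  0.12  1.72  0.    1.29 -0.55] rv [[0.0019, 0.002, 1.0], [-1.0, -0.0012, 0.0019], [0.0012, -1.0, 0.002]]
```

>>> {"api": "send_rows", "payload": {"plan": [[[-0.006, 0.06, -0.006], [0, 0, 0]], [[0, 0.06, 0], [0, 0, 0]], [[0, 0.06, 0], [0, 0, 0]], [[0, 0.06, 0], [0, 0, 0]], [[0, 0.06, 0], [0, 0, 0]], [[0, 0, 0], [0, 0, 0]], [[0, 0, 0], [0, 0, 0]]]}}

```text
time: 27.55
eef_pos: [0.5634, -0.226, 0.2322]
tcp_rot: [0.501, -0.5, 0.499, -0.5]
contact_force: [-0.0, 0.7, -3.0]
opening: 0.65
```

```bash
python3 -c "
from h import *
avg(4)"
```

```text
avg p [ 0.5636 -0.2262  0.2327] F [ 0.05 -0.43 -3.31] tq [0.002 0.012 0.001] op 0.65 t 27.7 q [-0.55  0.15  1.76  0.    1.23 -0.55] rv [[0.0019, 0.0005, 1.0], [-1.0, -0.0003, 0.0019], [0.0003, -1.0, 0.0005]]
```

>>> {"api": "send_rows", "payload": {"plan": [[[0, 0.07, 0], [0, 0, 0]], [[0, 0.07, 0], [0, 0, 0]], [[0, 0.07, 0], [0, 0, 0]], [[0, 0.035, 0], [0, 0, 0]], [[0, 0.02, 0], [0, 0, 0]], [[0, 0, 0], [0, 0, 0]], [[0, 0, 0], [0, 0, 0]], [[0, 0, 0], [0, 0, 0]]]}}

```text
time: 28.55
eef_pos: [0.563, -0.2261, 0.2021]
tcp_rot: [0.501, -0.5, 0.499, -0.5]
contact_force: [-3.8, 1.4, 6.1]
opening: 0.652
```

```bash
python3 -c "
from h import *
avg(3)"
```

```text
avg p [ 0.563  -0.2261  0.2021] F [-3.78  1.26  5.84] tq [ 0.373  1.236 -0.007] op 0.648 t 28.65 q [-0.55  0.18  1.79 -0.    1.18 -0.55] rv [[0.0021, -0.0018, 1.0], [-1.0, 0.0, 0.0021], [-0.0, -1.0, -0.0018]]
```

>>> {"api": "send_rows", "payload": {"plan": [[[0, -0.01, 0], [0, 0, 0]], [[0, 0, 0], [0, 0, 0]], [[0, 0, 0], [0, 0, 0]]]}}

```text
time: 29.0
eef_pos: [0.5637, -0.2263, 0.202]
tcp_rot: [-0.5, 0.499, -0.5, 0.501]
contact_force: [-2.1, -0.6, 0.8]
opening: 0.645
```

>>> {"api": "send_rows", "payload": {"plan": [[[0, 0, 0], [0, 0, 0]], [[0, 0, 0], [0, 0, 0]], [[0, 0, 0], [0, 0, 0]], [[0, 0, 0], [0, 0, 0]], [[0, 0, 0], [0, 0, 0]], [[0, 0, 0], [0, 0, 0]]], "gripper": 0}}

```text
time: 29.6
eef_pos: [0.5635, -0.2261, 0.2019]
tcp_rot: [-0.5, 0.499, -0.5, 0.5]
contact_force: [-0.2, -0.6, 0.0]
opening: 0.999
```

>>> {"api": "send_rows", "payload": {"plan": [[[0, -0.15, 0], [0, 0, 0]], [[0, -0.25, 0], [0, 0, 0]], [[0, -0.3, 0], [0, 0, 0]], [[0, -0.25, 0], [0, 0, 0]], [[0, -0.17, 0], [0, 0, 0]], [[0, 0, 0], [0, 0, 0]], [[0, 0, 0], [0, 0, 0]]]}}

```text
time: 30.3
eef_pos: [0.5633, -0.226, 0.3358]
tcp_rot: [-0.5, 0.5, -0.5, 0.5]
contact_force: [0.2, -0.0, -0.4]
opening: 0.999
```

```bash
python3 - <<'E'
from h import *
import h
avg(4)
h.cap.__defaults__=(.0295,.187,.234);rel((.5638,-.2265))
E
```

```text
avg p [ 0.5629 -0.2258  0.3345] F [-0.21 -0.02 -0.4 ] tq [0.002 0.009 0.015] op 1.001 t 30.45 q [-0.55  0.08  1.65 -0.    1.41 -0.55] rv [[0.0018, -0.0022, 1.0], [-1.0, 0.0013, 0.0018], [-0.0013, -1.0, -0.0022]]
can [ 5.625e-01 -2.273e-01  2.650e-02  9.615e-01 -5.000e-04 -1.500e-03] std [0.0001 0.0001 0.     0.0005 0.     0.0002] move tx,tz 0.013 -0.004
```

Both cans are seated. Now the last one, the far can.

>>> {"api": "send_rows", "payload": {"plan": [[[-0.3033, 0, 0.064], [0, 0, 0]], [[-0.3033, 0, 0.064], [0, 0, 0]], [[-0.3033, 0, 0.064], [0, 0, 0]], [[-0.3033, 0, 0.064], [0, 0, 0]], [[-0.3033, 0, 0.064], [0, 0, 0]], [[-0.3033, 0, 0.064], [0, 0, 0]], [[-0.3033, 0, 0.064], [0, 0, 0]], [[0, 0, 0], [0, 0, 0]], [[0, 0, 0], [0, 0, 0]], [[0, 0, 0], [0, 0, 0]]]}}

```text
time: 31.7
eef_pos: [0.6166, 0.028, 0.3361]
tcp_rot: [0.5, -0.5, 0.5, -0.5]
contact_force: [-0.7, -0.4, -0.3]
opening: 1.0
```

```bash
python3 -c "
from h import *
avg(3);rel((.6167,.029))"
```

```text
avg p [0.6166 0.0278 0.3362] F [-0.27 -0.38  0.07] tq [ 0.012 -0.03  -0.002] op 1.0 t 31.8 q [-0.12  0.11  1.62 -0.    1.41 -0.12] rv [[0.0006, -0.0003, 1.0], [-1.0, -0.0003, 0.0006], [0.0003, -1.0, -0.0003]]
can [0.6177 0.03   0.0266 0.9708 0.0011 0.0022] std [0.0001 0.     0.     0.0004 0.0001 0.0002] move tx,tz -0.018 0.009
```

>>> {"api": "send_rows", "payload": {"plan": [[[-0.015, 0.25, 0.009], [0, 0, 0]], [[0, 0.25, 0], [0, 0, 0]], [[0, 0.25, 0], [0, 0, 0]], [[0, 0.25, 0], [0, 0, 0]], [[0, 0.215, 0], [0, 0, 0]], [[0, 0, 0], [0, 0, 0]]]}}

```text
time: 32.65
eef_pos: [0.6149, 0.0306, 0.1855]
tcp_rot: [0.502, -0.502, 0.497, -0.498]
contact_force: [-0.0, -0.4, -1.2]
opening: 0.998
```

>>> {"api": "send_rows", "payload": {"plan": [[[0, 0, 0], [0, 0, 0]], [[0, 0, 0], [0, 0, 0]], [[0, 0, 0], [0, 0, 0]], [[0, 0, 0], [0, 0, 0]], [[0, 0, 0], [0, 0, 0]], [[0, 0, 0], [0, 0, 0]], [[0, 0, 0], [0, 0, 0]], [[0, 0, 0], [0, 0, 0]]], "gripper": 1, "grip_force": 70}}

```text
time: 33.45
eef_pos: [0.6193, 0.0304, 0.1934]
tcp_rot: [-0.499, 0.498, -0.501, 0.502]
contact_force: [0.5, -0.4, 6.5]
opening: 0.649
```

>>> {"api": "send_rows", "payload": {"plan": [[[0, -0.1, 0], [0, 0, 0]], [[0, -0.2, 0], [0, 0, 0]], [[0, -0.25, 0], [0, 0, 0]], [[0, -0.25, 0], [0, 0, 0]], [[0, -0.25, 0], [0, 0, 0]], [[0, -0.15, 0], [0, 0, 0]], [[0, -0.05, 0], [0, 0, 0]], [[0, 0, 0], [0, 0, 0]], [[0, 0, 0], [0, 0, 0]], [[0, 0, 0], [0, 0, 0]], [[0, 0, 0], [0, 0, 0]], [[0, 0, 0], [0, 0, 0]]]}}

```text
time: 34.65
eef_pos: [0.6175, 0.0306, 0.3395]
tcp_rot: [0.501, -0.5, 0.499, -0.5]
contact_force: [-0.8, -0.4, -4.1]
opening: 0.642
```

```bash
python3 - <<'E'
from h import *
avg(6)
c=read_camera("scene");cv2.imwrite("pics/end.png",cv2.resize(c["img"],(800,600)))
E
```

```text
avg p [0.6177 0.0306 0.3401] F [-0.1   0.15 -4.56] tq [0.012 0.011 0.011] op 0.646 t 34.9 q [-0.11  0.11  1.61 -0.    1.42 -0.12] rv [[0.0019, -0.0007, 1.0], [-1.0, 0.0001, 0.0019], [-0.0001, -1.0, -0.0007]]
```

View pics/end.png

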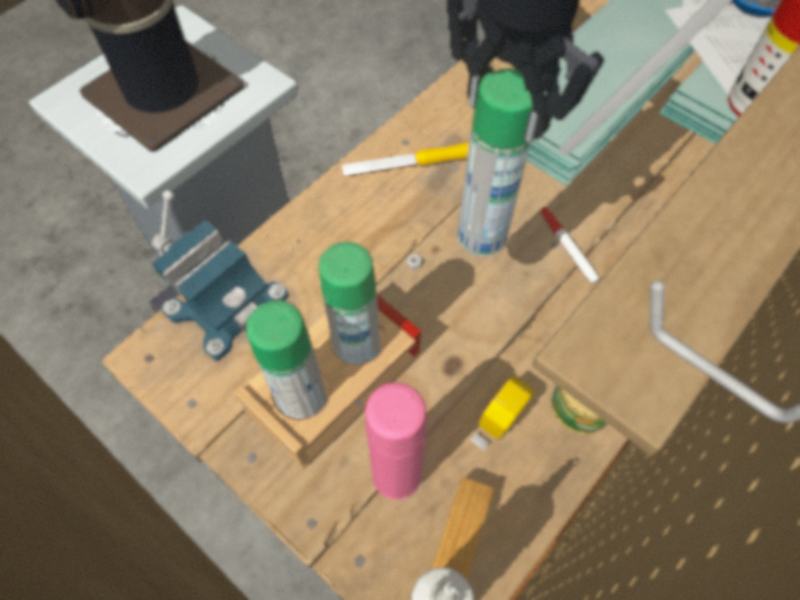

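The last can reads 4.56 N, the heaviest. The picture shows two cans upright in the rack at (350,300) and (287,360). The third is held upright and clear at (490,160), and the bystanders are where they were. I'll hand in.

```bash
python3 -c "
from plant import *
print(sign_off())"
```

```text
the job is handed in; nothing more can be done
None
```

I hefted all three cans, seated the lightest and middle ones in the rack, and handed in at about 35 s of the 72 s while holding the fullest. No verdict came back.

| Can (starting place) | Wrist reading when lifted | Where it ended |
|---|---|---|
| Near-right | 2.15 N, lightest | Hole beside the red end |
| Near-left | 3.44 N, then 3.1 N on the second lift | Other hole |
| Far | 4.56 N, fullest | Held upright, underside about 14 cm above the bench |

- **Seating:** Wrist-camera fits after release put both cans within about 2 mm of the hole centres, with good matches at the expected seated height. No side force showed as either can entered its hole.
- **Final picture:** Both racked cans stand upright and the third is held steady. The tape measure, marker, chisel, nut and pink can look unmoved; I checked that by eye only.
- **Disagreements:**
  - The scene camera placed things about 7 mm further out in x than the top camera. The wrist camera and the grips agreed with the top camera, so I used those.
  - The wrist force carries about 0.5 N of noise. The light can read slightly above its stated range and the heavy one slightly below, but the order is clear.

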